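# Wedge up an instrument tray to free its front mounts

### The arm

A 7-joint arm with a two-finger parallel gripper is mounted at the origin on the work surface. World frame = base frame: x ahead of the robot, y to its left, z up, the work surface at z = 0. Lengths are in m, angles in rad, forces in N, time in s.
With the tool pointing down it reaches from about 0.4 to 0.85 m from the base axis. Payload 10.4 kg.
Tool frame: the origin (TCP) lies between the finger pads; the fingertips stand 11 mm ahead of it and the grasp point (between the pads) lies 8 mm behind it; x points along the fingers, y is the direction in which the jaws open and shut, and the axes are right-handed (so a half turn about x gives the same grasp; the last joint's range is limited). The gripper opens to 87 mm and grips with 3 to 60 N. Pads are 19 mm wide; open, the fingers measure 117 mm over their backs; the gripper's body (75 mm by 190 mm) begins 51 mm behind the grasp point.
Start: joints at [1.174, 0.332, -0.065, 1.46, 0.022, 1.35, -0.088], TCP at [0.228, -0.582, 0.234] pointing down, gripper open.
Joint ranges: [-2.6, 2.6], [-0.5, 2.12], [-1.47, 1.34], [0.16, 2.42], [-1.27, 4.41], [0.06, 2.06], [-2.6, 2.6]. Speed limits (rad/s): [2.22, 2.22, 2.79, 2.79, 3.14, 3.14, 3.14].

### API

Orientations are given as a unit quaternion [x, y, z, w].
In Python, from bench import r, cams, ticket gives the robot as it stands. The module is installed in compiled form; this text tells all that it offers.
- The arm moves only by the tool drive_tool, never from a script. Its argument "moves" is text: rows parted by semicolons, each of 5 numbers parted by spaces: the shift along the world's x, y, z in m, then the turn about the world's z in degrees, then the closure, from 0 (fully open) to 1 (shut). In form: x y z twist grip; .... A call has 1 to 20 rows; each row shifts and turns the commanded pose from where the row before left it; what a row does not reach is not made up. A row lasts 1/8 s, in which the tool goes at most 62.5 mm and 10.7 degrees, less where a joint would pass 70% of its speed; a pose out of reach is approached as far as the arm can. A call is refused whole if a number of a shift passes 0.0625 or a number of a turn 10.7, either way. A call with a gripper value outside its range is refused whole. The fingers move at their own pace and stop on an object; "newtons" is the grip in N (left out, the last holds). Time passes only in rows, so rows that do not move let the fingers close. It gives the time, the measured TCP pose, the force and the opening at its end, in the units of the state.
- r.read_state(): the state, without advancing time (a new reading comes with each control period).
- cams.camera(name): name is "side" or "top"; returns a dict with "color" (480x640x3 uint8, red, green, blue), "fx", "fy", "cx", "cy" (pixels), "distortion" ([k1, k2, p1, p2, k3] as OpenCV has them; the pictures are not rectified), "extrinsics" (4x4, takes a point from camera to world coordinates). Camera axes: x right, y down, z forward; pixel columns grow to the right and rows downward; lengths in m; the calibration is good to about 2 mm. A picture is of the moment at which its call begins. There is no depth.
- ticket.close_job(): hands the job in, once; it reports no verdict.
The state is a dict: "time": time; "joint_positions": joint angles; "joint_vel": joint speeds; "joint_torque": joint torques, N m; "ee_pos": TCP position; "eef_rot": TCP orientation; "ft_force": force on the tool from outside, world axes, zero at the start; "torque": the same for the moment, N m; "width": finger opening in m.
Only numpy, scipy, OpenCV 4.12 (cv2) and the standard library are available. Lean on these libraries where they do the work, as an engineer would, in place of code of your own. Each camera call takes 0.05 s, during which the arm holds its last target.

### The job

The rubber mounts under the front edge of the instrument tray are due for changing. Slide the red transport lock fully back to its open end stop, then lay the orange levelling wedge flat on the base plate and push it nose first under the middle of the tray's front edge until the tray just lifts clear of both front mounts, with the edge raised about 4 mm, and finish while holding the wedge there with the tray resting on it. Do not load the wedge before the lock is open, touch nothing on the tray yourself, and leave the other things on the bench where they are.

Things in the scene. Friction and masses are not known exactly. Their poses are not given: they have to be found in the camera images.
- base: Fixed dark grey base plate 320 x 320 x 10 mm. Origin: centre of its underside, at bench height, z up. +x points from front to rear, the way the wedge is pushed. The front 120 mm (x -160 to -40 mm) is free apron except the lock's track at y = -105 mm; the tray covers x -40 to 140, y -125 to 125 mm. Rear hooks and side guides hold the tray to about 2 mm.
- entry (a point): Point on the top face of the base plate (10 mm above the bench) straight below the middle of the tray's front edge, with the axes of the base: the wedge goes in here along +x. The space between the two front mounts is 166 mm wide.
- tray: Loose aluminium tray 180 x 250 x 4 mm with a white data logger bolted on (60 mm high, its front 45 mm behind the tray's front edge), about 0.8 kg in all. Origin: centre of the tray's underside, axes as the base's. It stands on four mounts 14 mm high: at rest its underside is 24 mm above the bench. Lifted in front it pivots on the rear mounts, 160 mm behind the front edge.
- edge_left (a point): Point on the lower front edge of the tray, 100 mm to +y of its middle; at rest 24 mm above the bench. Its rise is the lift of the front edge.
- edge_right (a point): Point on the lower front edge of the tray, 100 mm to -y of its middle; at rest 24 mm above the bench.
- mount_left: Fixed black rubber mount, a puck of 24 mm diameter and 14 mm height on the base plate under the tray, 22 mm behind its front edge, at y = +95 mm of the base. Origin at the centre of its underside.
- mount_right: The same at y = -95 mm of the base.
- transport_lock (a joint): Travel of the transport lock in m: 0 = locked (its steel tongue reaches 12 mm over the tray's front edge, 2 mm above it), 0.040 = fully open at its end stop. It slides along the base's -x, away from the tray, against about 2.5 N of friction, and stays where it is left.
- lock_grip (a point): Middle of the lock's upright ribbed red grip, 45 mm above the bench; moves with the lock. The grip is 16 mm wide (base y), 28 mm long (base x), its top 58 mm above the bench; pinch it across base y from above. It is free on both sides down to the track rails (tops 16 mm above the bench). Locked, it lies at base x = -67, y = -105 mm.
- wedge: Loose orange plastic levelling wedge 140 x 40 mm, 0.11 kg, flat on the bench. Origin: centre of its underside, +x to the nose. The top slopes evenly from 4 mm at the nose to 24 mm at 100 mm from it (cross lines every 10 mm); behind that stands the heel. Flat on the plate it meets the resting tray's edge with the nose 50 mm behind the edge, and raises it 4 mm at 70 mm. The push takes 5 to 10 N.
- heel (a point): Point to grip in the wedge's upright heel: 120 mm behind the nose, 32 mm above the wedge's underside. The heel is 36 mm wide across the wedge, 40 mm long, its top 46 mm above the underside.
- nose (a point): Tip of the wedge's nose, at its underside, middle of its width.
- battery: Bystander: small dark grey battery block 98 x 44 x 60 mm, loose. Origin at the centre of its underside, long side along x.
- level: Bystander: aluminium spirit level 120 x 24 x 42 mm, loose. Origin at the centre of its underside, long side along x.
- spare_a: Bystander: spare rubber mount, 24 mm diameter, 14 mm high, loose. Origin at the centre of its underside.
- spare_b: Bystander: second spare rubber mount, same size.
- screwdriver: Bystander: screwdriver with blue handle, 200 mm long, lying loose along its x axis. Origin below its middle.
- multimeter: Bystander: dark handheld multimeter 150 x 74 x 38 mm, lying loose, long side along x. Origin at the centre of its underside.
There are look-alikes about, which are no part of the job. There is more than one size of the wedge; the job needs the smallest.

How it is judged:
On the way:
1. the transport lock is slid fully open (value of joint transport_lock above 0.036 m), for 0.2 s.
At the end, for the whole second after the job is handed in: Lock beyond 36 of 40 mm; both tray edge points 1.5 to 7 mm above rest, front mounts unloaded; tray bears on the wedge (over 1 N), wedge flat on the plate (within 3.5 mm, 0.1 rad) and within 50 mm of the middle; fingers hold or press the wedge (over 1 N), robot off the tray; all at rest (value of joint transport_lock above 0.036 m and z of edge_left in the frame of base between 0.0255 and 0.031 m and z of edge_right in the frame of base between 0.0255 and 0.031 m and contact force between tray and mount_left below 0.1 N and contact force between tray and mount_right below 0.1 N and contact force between wedge and tray above 1 N and contact force between the fingers and wedge above 1 N and z of wedge in the frame of base below 0.0135 m and angle between the z axis of wedge and the z axis of base, either way round below 0.1 rad and y of wedge in the frame of base between -0.05 and 0.05 m and x of wedge in the frame of base below -0.02 m and contact force between each of the fingers, the arm and tray below 0.3 N and linear speed of each of tray, wedge below 0.01 m/s); the arm keeps its last pose, push and grip.
It fails at once if the wedge is loaded against the tray (more than 2 N) before the lock is open (value of joint transport_lock below 0.034 m and contact force between wedge and tray above 2 N).
It fails at once if a front corner of the tray is raised more than 12 mm (z of any of edge_left, edge_right in the frame of base above 0.036 m).
It fails at once if the robot pushes on the tray or its logger (more than 2 N) (contact force between any of the fingers, the arm and tray above 2 N).
It fails at once if one of the other things is moved more than 20 mm (distance of any of battery, level, spare_a, spare_b, screwdriver, multimeter from where it was at the start of the episode above 0.02 m).
It also fails if it takes over 58 s, if anything falls off the work surface, if the arm or the gripper's body presses on something with over 40 N, if the wrist force passes 120 N, or if a joint passes its speed limit or range.

## Working session

There is one attempt and no reset: what is moved stays moved. The work goes in short steps, Python scripts to look and compute and a tool call to move; the robot and the scene stay as the last step left them, time stands still between calls to the robot, and variables do not carry over. Pictures are saved under pics/ and viewed, and the job is handed in when it is done.

Besides the shell and the picture viewer there is one more tool, called as name(argument=value, ...), one argument or row to a line, values as JSON. drive_tool: Moves the arm, as the interface text tells. Its arguments: {"type":"object","properties":{"moves":{"type":"string"},"newtons":{"type":"number"}},"required":["moves"]}

```bash
mkdir -p pics
cat > h.py <<'E'
import numpy as np,cv2
from bench import r,cams,ticket
def shot(n,f):
    c=cams.camera(n); cv2.imwrite(f,c["color"][:,:,::-1]); np.savez(f+'.npz',**{k:np.array(v) for k,v in c.items()}); return c
def K(c): return np.array([[c["fx"],0,c["cx"]],[0,c["fy"],c["cy"]],[0,0,1.]])
def load(f): return dict(np.load(f+'.npz'))
def pix2z(c,uv,z):
    p=cv2.undistortPoints(np.array(uv,float).reshape(-1,1,2),K(c),np.array(c["distortion"],float)).reshape(-1,2)
    E=np.array(c["extrinsics"]); d=np.c_[p,np.ones(len(p))]@E[:3,:3].T; o=E[:3,3]
    z=np.broadcast_to(z,(len(p),))
    return o+d*((z-o[2])/d[:,2])[:,None]
def proj(c,P):
    E=np.linalg.inv(np.array(c["extrinsics"]))
    rv=cv2.Rodrigues(E[:3,:3])[0]
    return cv2.projectPoints(np.array(P,float).reshape(-1,1,3),rv,E[:3,3],K(c),np.array(c["distortion"],float))[0].reshape(-1,2)
E
python3 - <<'E'
from h import *
for n in("top","side"):
    c=shot(n,f"pics/{n}0.png"); print(c["extrinsics"],c["fx"])
s=r.read_state();print(s)
E
```

```text
[[-5.19378928e-03 -9.95712552e-01  9.23554945e-02  3.92624015e-01]
 [-9.99986393e-01  5.12645993e-03 -9.66245854e-04 -2.64203703e-02]
 [ 4.88646384e-04 -9.23592563e-02 -9.95725629e-01  1.22397702e+00]
 [ 0.00000000e+00  0.00000000e+00  0.00000000e+00  1.00000000e+00]] 447.67167400065796
[[-0.99717913 -0.04112375  0.0627903   0.42934661]
 [-0.07443428  0.64946661 -0.75673817  1.13114303]
 [-0.00966029 -0.75927726 -0.65069557  1.04041376]
 [ 0.          0.          0.          1.        ]] 555.6412592991254
{'time': 0.1, 'joint_positions': array([ 1.1743942 ,  0.33281425, -0.06467146,  1.460847  ,  0.02162569,
        1.34989799, -0.08849908]), 'joint_vel': array([-1.31763496e-04, -2.16682154e-03, -1.23212382e-04, -1.50355463e-03,
        1.25103374e-05,  9.65977986e-04, -1.15538812e-03]), 'joint_torque': array([ 2.14963184e-03, -6.24545574e+01,  2.51982640e-02, -3.90713739e+01,
       -6.13750541e-02,  3.66359402e-02, -2.72486051e-05]), 'ee_pos': array([ 0.22807782, -0.58154691,  0.23283488]), 'eef_rot': array([-0.69467737, -0.13182473,  0.69490726, -0.13095607]), 'ft_force': array([-0.58132762, -0.27009229,  1.0366038 ]), 'torque': array([ 0.00653888, -0.05017493, -0.02233591]), 'width': 0.08681551682729023}
```

View pics/top0.png

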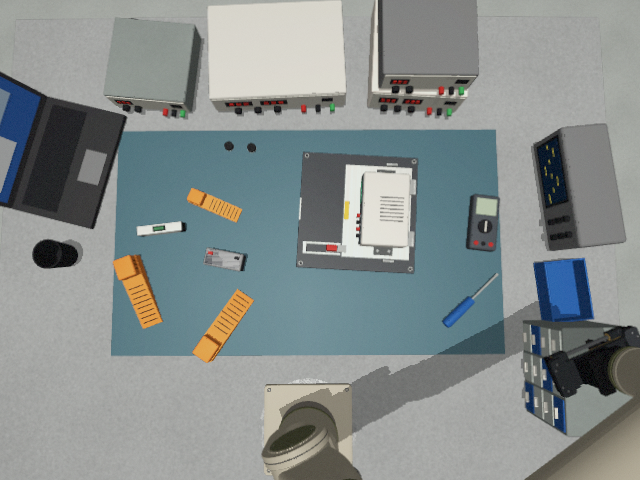

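View pics/side0.png

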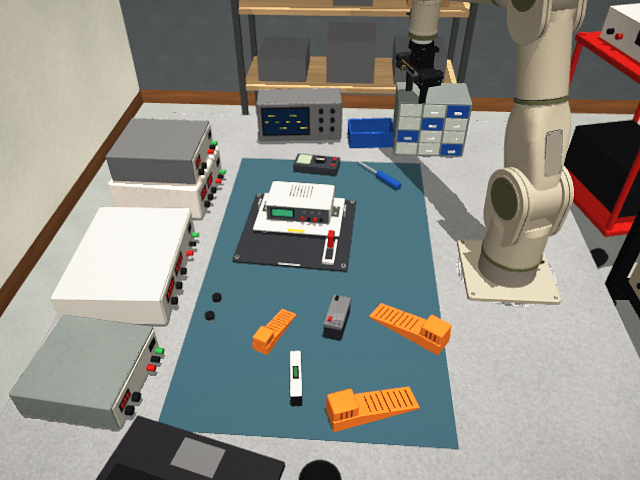

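The top view shows the base plate around (357,212) with its front to the left, so base +x runs along world −y. The lock grip is near (333,248). The smallest wedge is near (215,205) with its heel at (197,197) and nose at about (240,217). Next I'll enlarge these.

Run:
```python
import cv2
a=cv2.imread('pics/top0.png')
cv2.imwrite('pics/c1.png',cv2.resize(a[140:285,285:430],None,fx=4,fy=4,interpolation=cv2.INTER_CUBIC))
cv2.imwrite('pics/c2.png',cv2.resize(a[180:230,180:250],None,fx=10,fy=10,interpolation=cv2.INTER_CUBIC))
```

```text
(no output)
```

View pics/c1.png

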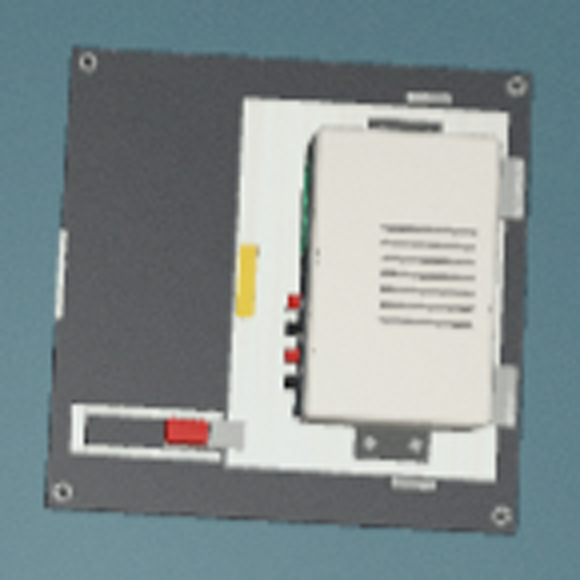

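View pics/c2.png

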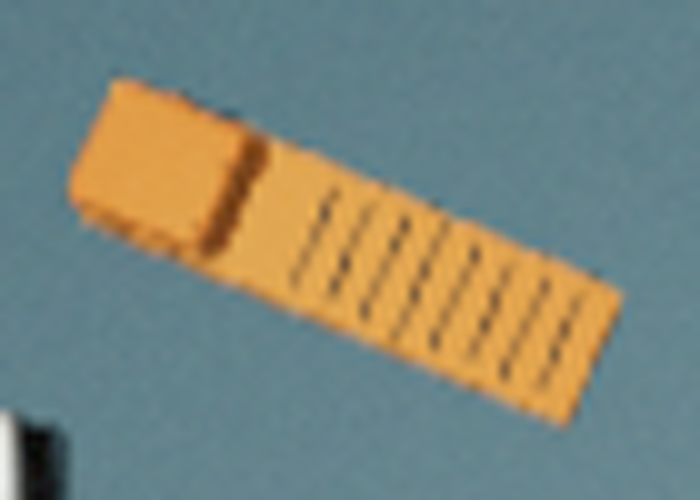

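Run:
```python
from h import *
c=load('pics/top0.png')
f=lambda L,ox,oy,s:[((u+.5)/s-.5+ox,(v+.5)/s-.5+oy) for u,v in L]
B=pix2z(c,f([(72,46),(533,72),(517,533),(44,508)],285,140,4),0.01)[:,:2] # FL,RL,RR,FR
print(B,'ctr',B.mean(0)); print([np.linalg.norm(B[i]-B[i-1]) for i in range(4)])
x=(B[1]-B[0]+B[2]-B[3]);y=(B[0]-B[3]+B[1]-B[2])
print('yaw x',np.degrees(np.arctan2(x[1],x[0])),'y-90',np.degrees(np.arctan2(y[1],y[0]))-90)
G=pix2z(c,f([(165,419),(208,420),(208,445),(165,444)],285,140,4),0.058)[:,:2];print('grip',G,G.mean(0))
N=pix2z(c,f([(624,293),(568,428)],180,180,10),.004)[:,:2]
H=pix2z(c,f([(120,78),(70,190),(205,250),(252,135)],180,180,10),.046)[:,:2]
print('nose',N,N.mean(0),np.linalg.norm(N[0]-N[1]));print('heel',H,H.mean(0),[np.linalg.norm(H[i]-H[i-1]) for i in range(4)])
d=N.mean(0)-H.mean(0);print('dist',np.linalg.norm(d),np.degrees(np.arctan2(d[1],d[0])))
# tray edge
T=pix2z(c,f([(245,98),(227,466)],285,140,4),.028)[:,:2];print('tray',T,T.mean(0),np.linalg.norm(T[0]-T[1]))
np.save('B.npy',B)
```

```text
[[ 0.74696433  0.01220679]
 [ 0.72710865 -0.30741313]
 [ 0.40850344 -0.28816489]
 [ 0.42711522  0.03181943]] ctr [ 0.57742291 -0.13788795]
[np.float64(0.32044985348427607), np.float64(0.3202360690087091), np.float64(0.3191861128837914), np.float64(0.3205251458570849)]
yaw x -93.4417720682117 y-90 -93.48313227334874
grip [[ 0.48337515 -0.04954619]
 [ 0.48257496 -0.07762297]
 [ 0.46622332 -0.07747382]
 [ 0.46702229 -0.04943297]] [ 0.47479893 -0.06351899]
nose [[0.58690738 0.17988355]
 [0.54951564 0.19488211]] [0.56821151 0.18738283] 0.04028770953709009
heel [[0.63910092 0.30839906]
 [0.60883555 0.32111699]
 [0.59242626 0.28467875]
 [0.62342263 0.27271476]] [0.61594634 0.29672739] [np.float64(0.03897664309729685), np.float64(0.032828929140524564), np.float64(0.039962610048316284), np.float64(0.03322516939030466)]
dist 0.11930987562816385 -113.58387856412355
tray [[ 0.7048367  -0.10620159]
 [ 0.45399454 -0.091358  ]] [ 0.57941562 -0.0987798 ] 0.2512809617411715
```

```bash
cat >> h.py <<'E'
from scipy.spatial.transform import Rotation as R
def st():
    s=r.read_state();M=R.from_quat(s["eef_rot"]).as_matrix()
    print('t',round(s["time"],2),'p',s["ee_pos"].round(4),'xaxis',M[:,0].round(3),'yjaw',np.degrees(np.arctan2(M[1,1],M[0,1])).round(2),'w',s["width"].round(4),'F',s["ft_force"].round(2),'q',s["joint_positions"].round(2))
    return s
O=np.array([.5774,-.1379]);a=np.radians(-93.46);Rb=np.array([[np.cos(a),-np.sin(a)],[np.sin(a),np.cos(a)]])
def b2w(x,y): return O+Rb@[x,y]
def w2b(p): return Rb.T@(np.array(p[:2])-O)
E
python3 -c "
from h import *
s=st();print(b2w(-.067,-.105),b2w(-.107,-.105),b2w(-.09,0),b2w(-.14,0))"
```

```text
Traceback (most recent call last):
  File "h.py", line 19, in st
    print('t',round(s["time"],2),'p',s["ee_pos"].round(4),'xaxis',M[:,0].round(3),'yjaw',np.degrees(np.arctan2(M[1,1],M[0,1])).round(2),'w',s["width"].round(4),'F',s["ft_force"].round(2),'q',s["joint_positions"].round(2))
                                                                                                                                            ^^^^^^^^^^^^^^^^
AttributeError: 'float' object has no attribute 'round'
```

```bash
sed -i 's/s\["width"\].round(4)/round(s["width"],4)/' h.py
python3 -c "
from h import *
s=st();print(b2w(-.067,-.105),b2w(-.107,-.105),b2w(-.09,0),b2w(-.14,0))"
```

```text
t 0.1 p [ 0.2281 -0.5815  0.2328] xaxis [-0.001  0.001 -1.   ] yjaw -68.58 w 0.0868 F [-0.58 -0.27  1.04] q [ 1.17  0.33 -0.06  1.46  0.02  1.35 -0.09]
[ 0.47663496 -0.0646852 ] [ 0.47904903 -0.02475811] [ 0.58283165 -0.04806405] [0.58584924 0.0018448 ]
```

drive_tool(
  moves="0.0207 0.0431 0 5.43 0;0.0207 0.0431 0 5.43 0;0.0207 0.0431 0 5.43 0.2;0.0207 0.0431 0 5.43 0.2;0.0207 0.0431 0 5.43 0.3;0.0207 0.0431 0 5.43 0.3;0.0207 0.0431 0 5.43 0.3;0.0207 0.0431 0 5.43 0.3;0.0207 0.0431 0 5.43 0.3;0.0207 0.0431 0 5.43 0.3;0.0207 0.0431 0 5.43 0.3;0.0207 0.0431 0 5.43 0.3;0 0 0 0 0.3;0 0 0 0 0.3",
  newtons=20,
)

```text
time: 1.85
ee_pos: [0.4763, -0.0653, 0.2332]
eef_rot: [-0.515, -0.485, 0.515, -0.484]
ft_force: [0.2, 0.0, 0.2]
width: 0.0607
```

```bash
python3 -c "
from h import *
s=st()"
```

```text
t 1.85 p [ 0.4763 -0.0653  0.2332] xaxis [-0.001 -0.    -1.   ] yjaw -3.47 w 0.0607 F [0.25 0.01 0.2 ] q [ 0.65  0.05 -0.62  1.8   0.03  1.3  -0.04]
```

drive_tool(
  moves="0 0.0005 -0.04 0 0.3;0 0 -0.04 0 0.3;0 0 -0.04 0 0.3;0 0 -0.03 0 0.3;0 0 -0.02 0 0.3;0 0 -0.014 0 0.3;0 0 -0.012 0 0.3;0 0 0 0 0.3;0 0 0 0 0.3",
)

```text
time: 2.98
ee_pos: [0.4771, -0.0642, 0.0381]
eef_rot: [0.515, 0.485, -0.515, 0.485]
ft_force: [-0.3, 0.1, 0.5]
width: 0.0609
```

```bash
python3 -c "
from h import *
s=st();shot('side','pics/s1.png');shot('top','pics/t1.png')
a=cv2.imread('pics/s1.png')[140:340,180:480];cv2.imwrite('pics/s1c.png',cv2.resize(a,None,fx=2.6,fy=2.6))"
```

```text
t 2.98 p [ 0.4771 -0.0642  0.0381] xaxis [ 0.001 -0.    -1.   ] yjaw -3.42 w 0.0609 F [-0.3   0.06  0.48] q [ 0.58  0.29 -0.6   2.01  0.21  0.9  -0.19]
```

View pics/s1c.png

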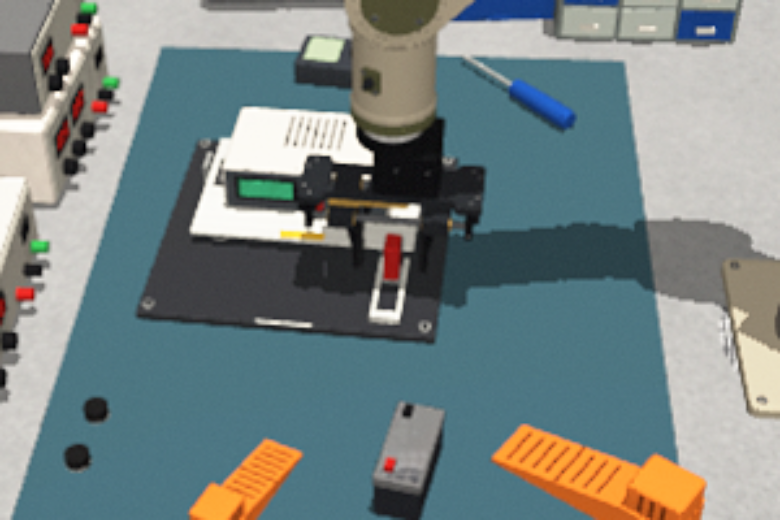

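The fingers straddle the red grip (crop around 392,255), with nothing in contact. Closing now.

drive_tool(
  moves="0 0 0 0 1;0 0 0 0 1;0 0 0 0 1;0 0 0 0 1;0 0 0 0 1;0 0 0 0 1",
  newtons=25,
)

```text
time: 3.82
ee_pos: [0.4754, -0.0641, 0.0374]
eef_rot: [-0.514, -0.485, 0.515, -0.484]
ft_force: [-6.2, 1.3, 6.7]
width: 0.0157
```

drive_tool(
  moves="-0.001 0.003 0 0 1;0.0004 0.006 0 0 1;0.0004 0.006 0 0 1;0.0004 0.006 0 0 1;0.0004 0.006 0 0 1;0.0004 0.006 0 0 1;0.0003 0.005 0 0 1;0 0.003 0 0 1;0 0.001 0 0 1;0 0 0 0 1;0 0 0 0 1",
)

```text
time: 5.2
ee_pos: [0.4777, -0.0244, 0.0375]
eef_rot: [-0.514, -0.484, 0.516, -0.485]
ft_force: [-3.6, -10.1, -0.8]
width: 0.0161
```

```bash
python3 -c "
from h import *
s=st();print(w2b(s['ee_pos']))"
```

```text
t 5.2 p [ 0.4777 -0.0244  0.0375] xaxis [-0.    -0.003 -1.   ] yjaw -3.52 w 0.0161 F [ -3.6  -10.14  -0.8 ] q [ 0.52  0.29 -0.62  2.01  0.22  0.9  -0.28]
[-0.10724543 -0.10632249]
```

drive_tool(
  moves="0 0.002 0 0 1;0 0.002 0 0 1;0 0 0 0 1;0 0 0 0 1",
)

```text
time: 5.7
ee_pos: [0.4778, -0.024, 0.0375]
eef_rot: [-0.514, -0.482, 0.517, -0.485]
ft_force: [-1.3, -25.0, -0.7]
width: 0.0159
```

drive_tool(
  moves="0 -0.004 0 0 1;0 0 0 0 0.3;0 0 0 0 0.3;0 0 0 0 0.3;0 0 0 0 0.3;0 0 0.02 0 0.3;0 0 0.04 0 0.3;0 0 0.05 0 0.3;0 0 0.05 0 0.3;0 0 0.03 0 0.3;0 0 0 0 0.3",
)

```text
time: 7.08
ee_pos: [0.4792, -0.022, 0.2299]
eef_rot: [0.516, 0.484, -0.514, 0.486]
ft_force: [0.7, -0.1, -1.1]
width: 0.0612
```

```bash
python3 -c "
from h import *
s=st();shot('side','pics/s2.png');shot('top','pics/t2.png')
a=cv2.imread('pics/s2.png')[140:340,180:480];cv2.imwrite('pics/s2c.png',cv2.resize(a,None,fx=2.6,fy=2.6))
a=np.array([.617,.295])-s['ee_pos'][:2];print(a)"
```

```text
t 7.08 p [ 0.4792 -0.022   0.2299] xaxis [ 0.004 -0.001 -1.   ] yjaw -3.41 w 0.0612 F [ 0.74 -0.14 -1.1 ] q [ 0.6   0.05 -0.66  1.81  0.03  1.29 -0.13]
[0.13780929 0.31695146]
```

View pics/s2c.png

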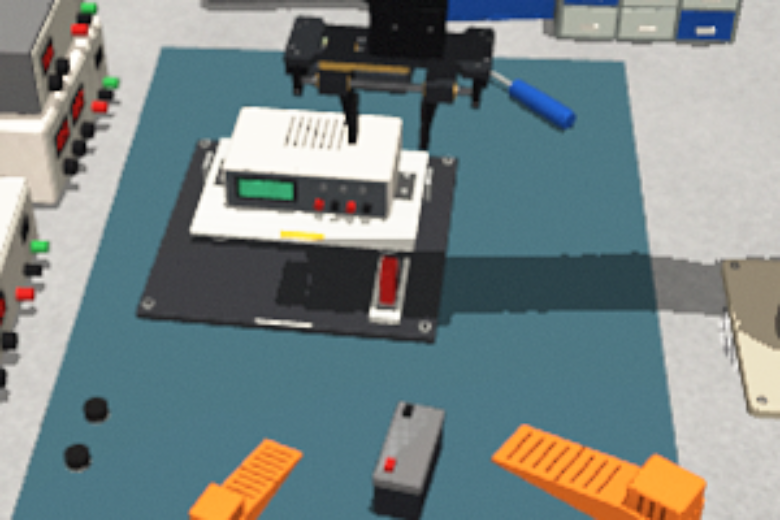

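drive_tool(
  moves="0.0171 0.0398 0 -2.52 0.3;0.0171 0.0398 0 -2.52 0.3;0.0171 0.0398 0 -2.52 0.3;0.0171 0.0398 0 -2.52 0.3;0.0171 0.0398 0 -2.52 0.3;0.0171 0.0398 0 -2.52 0.3;0.0171 0.0398 0 -2.52 0.3;0.0171 0.0398 0 -2.52 0.3;0 0 -0.03 0 0.3;0 0 -0.04 0 0.3;0 0 -0.03 0 0.3;0 0 0 0 0.3;0 0 0 0 0.3",
)

```text
time: 8.8
ee_pos: [0.6149, 0.2967, 0.1283]
eef_rot: [0.592, 0.387, -0.591, 0.387]
ft_force: [0.2, -0.6, 0.2]
width: 0.0609
```

```bash
python3 -c "
from h import *
s=st();shot('side','pics/s3.png')
a=cv2.imread('pics/s3.png')[240:440,180:480];cv2.imwrite('pics/s3c.png',cv2.resize(a,None,fx=2.6,fy=2.6))
a=np.array([.6162,.297])-s['ee_pos'][:2];print(a)"
```

```text
t 8.8 p [0.6149 0.2967 0.1283] xaxis [ 0.     0.001 -1.   ] yjaw -23.57 w 0.0609 F [ 0.16 -0.61  0.17] q [-0.05  0.62 -0.69  1.39  0.4   1.27 -1.17]
[0.00132243 0.00032053]
```

View pics/s3c.png

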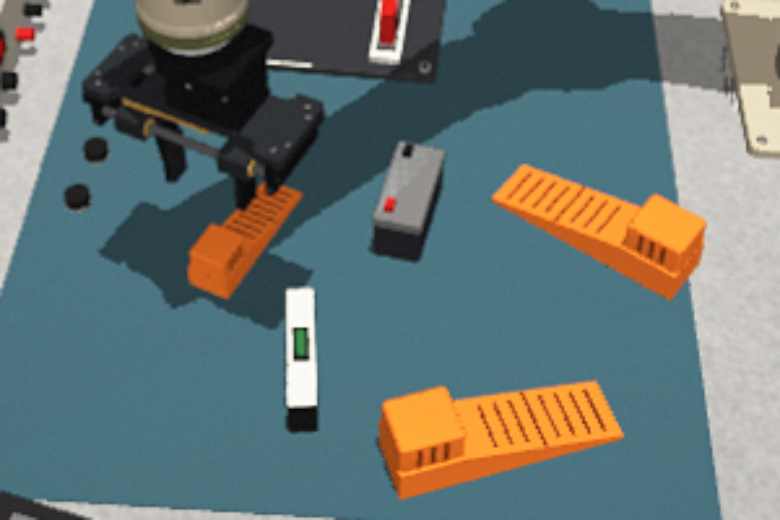

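The fingers are above the heel, with clear space to the level and battery. Descending.

drive_tool(
  moves="0.001 0 -0.03 0 0.3;0 0 -0.03 0 0.3;0 0 -0.02 0 0.3;0 0 -0.015 0 0.3;0 0 -0.009 0 0.3;0 0 0 0 0.3;0 0 0 0 0.3;0 0 0 0 1;0 0 0 0 1;0 0 0 0 1;0 0 0 0 1;0 0 0 0 1",
  newtons=30,
)

```text
time: 10.35
ee_pos: [0.6158, 0.2963, 0.0238]
eef_rot: [0.592, 0.387, -0.592, 0.387]
ft_force: [-0.4, -0.2, 2.8]
width: 0.0397
```

```bash
python3 -c "
from h import *
s=st()"
```

```text
t 10.35 p [0.6158 0.2963 0.0238] xaxis [ 0.  0. -1.] yjaw -23.58 w 0.0397 F [-0.39 -0.17  2.81] q [-0.07  0.73 -0.65  1.46  0.47  1.11 -1.22]
```

drive_tool(
  moves="0 0 0 0 1;0 0 0 0 1;0 0 0.005 0 1;0 0 0.01 0 1;0 0 0.02 0 1;0 0 0.02 0 1;0 0 0 0 1;0 0 0 0 1",
  newtons=40,
)

```text
time: 11.35
ee_pos: [0.6156, 0.296, 0.0784]
eef_rot: [-0.592, -0.387, 0.592, -0.387]
ft_force: [1.0, 0.2, -1.4]
width: 0.0396
```

```bash
python3 -c "
from h import *
s=st();shot('side','pics/s4.png');shot('top','pics/t4.png')
a=cv2.imread('pics/s4.png')[240:440,180:480];cv2.imwrite('pics/s4c.png',cv2.resize(a,None,fx=2.6,fy=2.6))"
```

```text
t 11.35 p [0.6156 0.296  0.0784] xaxis [ 0. -0. -1.] yjaw -23.59 w 0.0396 F [ 1.01  0.24 -1.44] q [-0.05  0.67 -0.67  1.43  0.43  1.19 -1.19]
```

View pics/s4c.png

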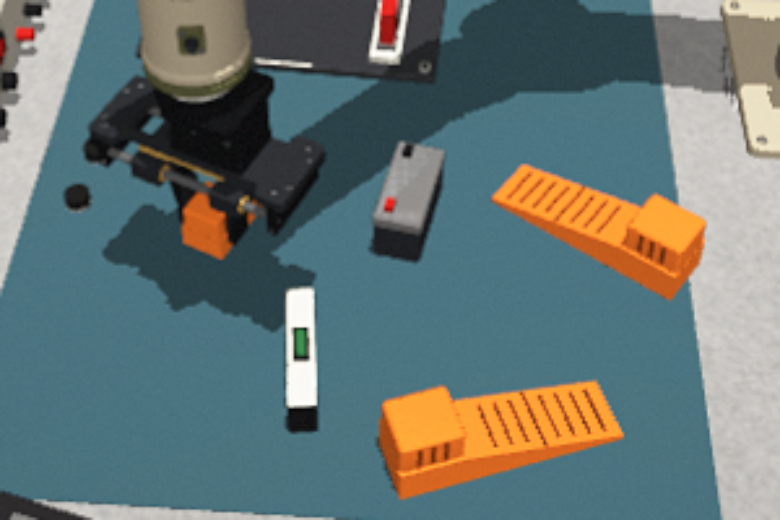

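drive_tool(
  moves="-0.0035 -0.0337 0 2.52 1;-0.0035 -0.0337 0 2.52 1;-0.0035 -0.0337 0 2.52 1;-0.0035 -0.0337 0 2.52 1;-0.0035 -0.0337 0 2.52 1;-0.0035 -0.0337 0 2.52 1;-0.0035 -0.0337 0 2.52 1;-0.0035 -0.0337 0 2.52 1;0 0 0 0 1;0 0 0 0 1;0 0 0 0 1",
)

```text
time: 12.82
ee_pos: [0.5876, 0.0281, 0.0785]
eef_rot: [0.514, 0.485, -0.514, 0.485]
ft_force: [-0.3, 1.0, -0.6]
width: 0.0392
```

```bash
python3 -c "
from h import *
s=st();print(w2b(s['ee_pos']));shot('side','pics/s5.png');shot('top','pics/t5.png')
a=cv2.imread('pics/s5.png')[160:320,200:440];cv2.imwrite('pics/s5c.png',cv2.resize(a,None,fx=3.3,fy=3.3))
a=cv2.imread('pics/t5.png')[140:285,250:430];cv2.imwrite('pics/t5c.png',cv2.resize(a,None,fx=4,fy=4))"
```

```text
t 12.82 p [0.5876 0.0281 0.0785] xaxis [-0.     0.001 -1.   ] yjaw -3.33 w 0.0392 F [-0.25  0.95 -0.61] q [ 0.47  0.5  -0.75  1.7   0.38  1.09 -0.45]
[-0.16632115  0.00019872]
```

View pics/s5c.png

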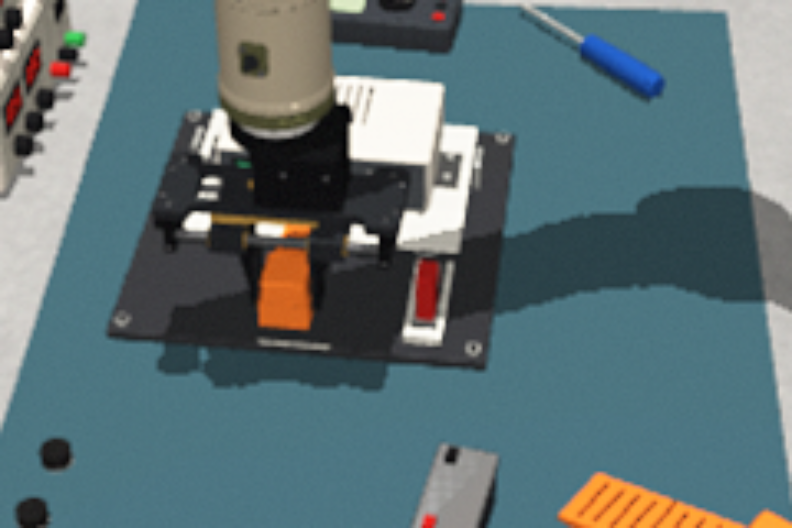

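View pics/t5c.png

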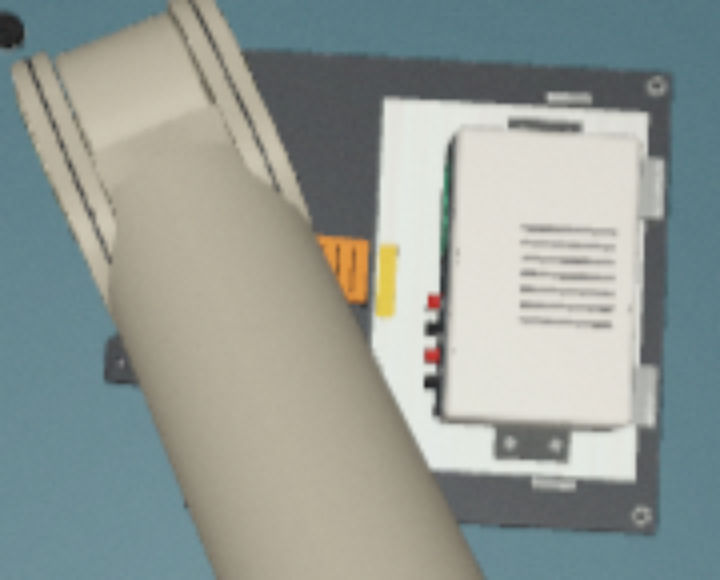

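```bash
python3 -c "
from h import *
c=load('pics/t5.png')
N=pix2z(c,[(250+370.5/4-.4,140+240/4-.4),(250+365/4-.4,140+304/4-.4)],.0585);print([w2b(n) for n in N])
"
```

```text
[array([-0.045812  ,  0.02135536]), array([-0.04729454, -0.02135037])]
```

drive_tool(
  moves="0 0 -0.015 0 1;0 0 -0.012 0 1;0 0 -0.008 0 1;0 0 -0.005 0 1;0 0 -0.002 0 1;0 0 0 0 1;0 0 0 0 1",
)

```text
time: 13.8
ee_pos: [0.588, 0.0267, 0.0369]
eef_rot: [0.515, 0.485, -0.515, 0.485]
ft_force: [0.3, 0.1, -0.1]
width: 0.0397
```

drive_tool(
  moves="0 0 -0.001 0 1;0 0 -0.001 0 1;0 0 0 0 1;0 0 0 0 1",
)

```text
time: 14.3
ee_pos: [0.5877, 0.0267, 0.0346]
eef_rot: [0.515, 0.485, -0.515, 0.485]
ft_force: [0.4, -0.3, -0.2]
width: 0.0397
```

drive_tool(
  moves="0 0 -0.001 0 1;0 0 0 0 1;0 0 0 0 1;0 0 0 0 1",
)

```text
time: 14.8
ee_pos: [0.5878, 0.0267, 0.0337]
eef_rot: [0.515, 0.485, -0.515, 0.485]
ft_force: [-0.7, 1.1, 2.7]
width: 0.0395
```

drive_tool(
  moves="0 0 -0.001 0 1;0 0 0 0 1;0 0 0 0 1;0 0 0 0 1",
)

```text
time: 15.3
ee_pos: [0.5879, 0.0268, 0.0336]
eef_rot: [-0.515, -0.485, 0.515, -0.485]
ft_force: [-4.8, -0.4, 13.3]
width: 0.0397
```

drive_tool(
  moves="0 0 0.0006 0 1;-0.0005 -0.008 0 0 1;-0.0005 -0.008 0 0 1;-0.0005 -0.008 0 0 1;-0.0005 -0.008 0 0 1;-0.0005 -0.008 0 0 1;-0.0005 -0.008 0 0 1;0 0 0 0 1;0 0 0 0 1",
)

```text
time: 16.42
ee_pos: [0.5854, -0.0223, 0.0337]
eef_rot: [0.515, 0.484, -0.515, 0.485]
ft_force: [-0.3, 0.0, 5.7]
width: 0.0392
```

```bash
python3 -c "
from h import *
s=st();print(w2b(s['ee_pos']));shot('side','pics/s6.png');shot('top','pics/t6.png')
a=cv2.imread('pics/s6.png')[160:280,220:400];cv2.imwrite('pics/s6c.png',cv2.resize(a,None,fx=4.4,fy=4.4))
"
```

```text
t 16.43 p [ 0.5854 -0.0223  0.0337] xaxis [ 0.001 -0.    -1.   ] yjaw -3.47 w 0.0392 F [-0.34  0.05  5.65] q [ 0.53  0.55 -0.71  1.74  0.41  1.01 -0.4 ]
[-0.11584919  0.00096988]
```

View pics/s6c.png

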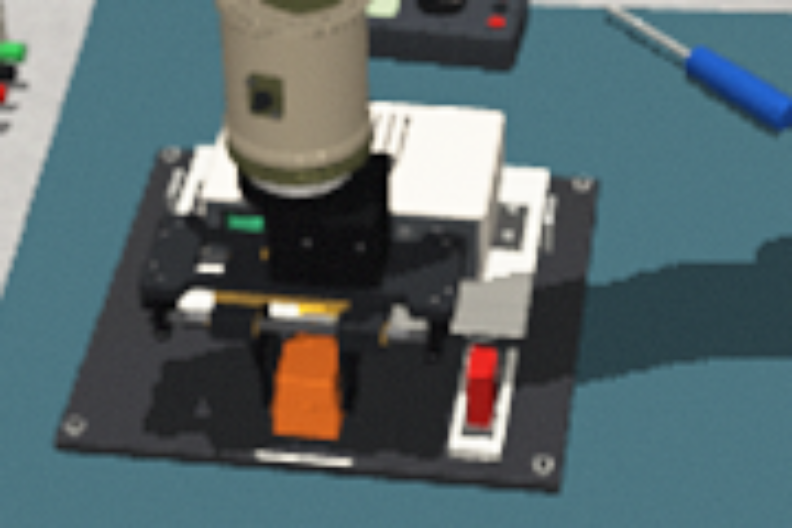

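The wedge is flat on the plate, aligned and centred. Lock open. Pushing in slowly.

drive_tool(
  moves="-0.0001 -0.003 0 0 1;-0.0002 -0.003 0 0 1;-0.0002 -0.003 0 0 1;-0.0002 -0.003 0 0 1;-0.0002 -0.003 0 0 1;-0.0002 -0.003 0 0 1;0 0 0 0 1;0 0 0 0 1",
)

```text
time: 17.52
ee_pos: [0.5843, -0.0375, 0.0337]
eef_rot: [0.515, 0.485, -0.513, 0.485]
ft_force: [0.4, 6.5, 5.2]
width: 0.0397
```

```bash
python3 -c "
from h import *
s=st();print(w2b(s['ee_pos']))
"
```

```text
t 17.52 p [ 0.5843 -0.0375  0.0337] xaxis [ 0.002  0.003 -1.   ] yjaw -3.34 w 0.0397 F [0.36 6.54 5.15] q [ 0.56  0.54 -0.71  1.74  0.41  1.01 -0.36]
[-0.10059928  0.00080897]
```

drive_tool(
  moves="-0.0002 -0.003 0 0 1;-0.0002 -0.003 0 0 1;-0.0002 -0.003 0 0 1;-0.0001 -0.002 0 0 1;0 0 0 0 1;0 0 0 0 1;0 0 0 0 1",
)

```text
time: 18.4
ee_pos: [0.5836, -0.0484, 0.0337]
eef_rot: [0.515, 0.486, -0.513, 0.485]
ft_force: [0.1, 8.6, 5.3]
width: 0.0397
```

```bash
python3 -c "
from h import *
s=st();print(w2b(s['ee_pos']))
shot('side','pics/s7.png');shot('top','pics/t7.png')
for n in 's67':pass
A=[cv2.imread(f'pics/s{k}.png')[200:250,230:350] for k in (0,) if 0]+[cv2.imread('pics/side0.png')[195:250,230:350],cv2.imread('pics/s7.png')[195:250,230:350]]
cv2.imwrite('pics/s7c.png',cv2.resize(np.vstack(A),None,fx=5.4,fy=5.4,interpolation=cv2.INTER_CUBIC))
"
```

```text
t 18.4 p [ 0.5836 -0.0484  0.0337] xaxis [ 0.002  0.003 -1.   ] yjaw -3.34 w 0.0397 F [0.06 8.6  5.28] q [ 0.57  0.54 -0.71  1.74  0.41  1.01 -0.34]
[-0.08971058  0.00075662]
```

View pics/s7c.png

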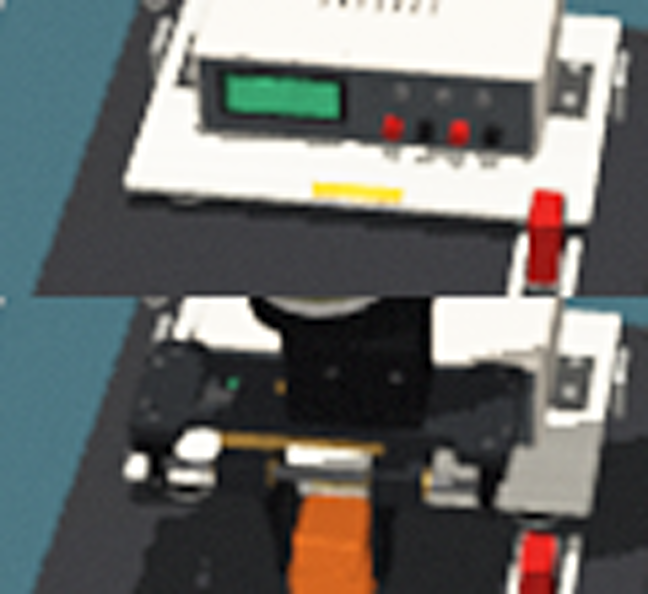

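View pics/t7.png

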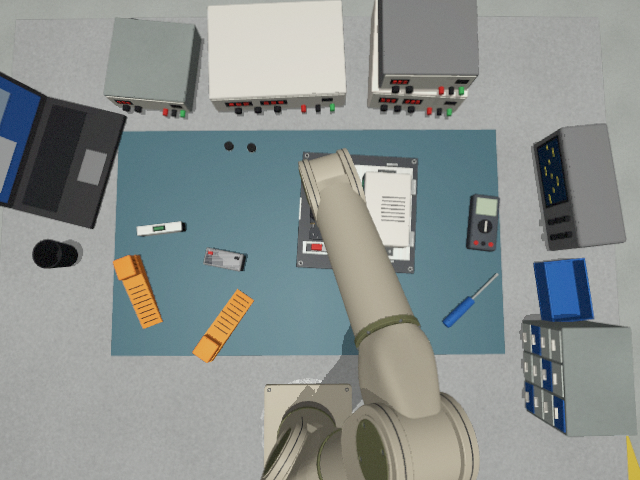

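```bash
python3 -c "
from h import *
A=cv2.imread('pics/s6.png').astype('float32');B=cv2.imread('pics/s7.png').astype('float32')
# vertical edge profile at tray right-front corner, z-mean over columns
for u in range(328,341,2):
  a=A[222:246,u:u+2].mean((1,2));b=B[222:246,u:u+2].mean((1,2));
  f=lambda p:(lambda g:(g*(np.arange(len(g)))).sum()/g.sum())(np.clip(-np.diff(p),8,None)-8)
  print(u,f(a).round(2),f(b).round(2))
c=load('pics/s7.png')
P=lambda x,y,z:[*b2w(x,y),z]
print(proj(c,[P(-.04,-.1,.028),P(-.04,-.1,.032),P(-.04,.12,.028),P(-.04,.12,.032)]))
a=np.vstack([A[215:245,310:350],B[215:245,310:350]]);cv2.imwrite('pics/cmp.png',cv2.resize(a,None,fx=9,fy=9,interpolation=0))
"
```

```text
328 13.34 12.48
330 9.37 12.69
332 9.19 12.77
334 9.58 12.24
336 14.42 13.05
338 13.39 12.04
340 4.34 1.87
[[328.66396727 234.36034178]
 [328.67937136 233.27958807]
 [253.21654529 228.41222065]
 [253.10940818 227.3375543 ]][ WARN:0@0.497] global loadsave.cpp:1063 imwrite_ Unsupported depth image for selected encoder is fallbacked to CV_8U.
```

View pics/cmp.png

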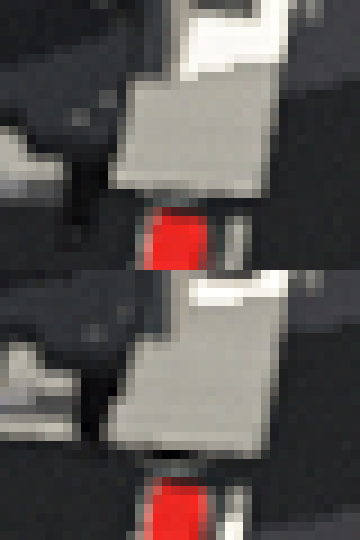

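The right front corner rose about 1.1 px between the pictures, which is about 4 mm (1.08 px expected). That agrees with the wedge travel, and the push force is steady, so I'm handing in.

```bash
python3 -c "
from h import *
st();print(ticket.close_job())"
```

```text
t 18.5 p [ 0.5836 -0.0484  0.0337] xaxis [ 0.002  0.003 -1.   ] yjaw -3.34 w 0.0395 F [0.51 8.25 4.7 ] q [ 0.57  0.54 -0.71  1.74  0.41  1.01 -0.34]
the job is handed in; nothing more can be done
None
```

I slid the red lock back to its end stop, then pushed the smallest wedge in until the tray's front edge was up about 4 mm. The arm is still holding the wedge there. I handed the job in at 18.5 s; no verdict was reported.

- **Lock:** it moved about 40 mm, and further pushing to 25 N gave only 0.4 mm more. The pictures show its tongue clear of the tray.
- **Wedge:** flat on the plate and within 1 mm of the middle. The grasp point ended at base x = −90 mm, so the nose is about 70 mm behind the edge. The push reads a steady 8–9 N.
- **Lift:** the right front corner rose about 1.1 pixels in the side picture, where 4 mm should give 1.08. At this scale that is only good to about 1 mm.
- **Bystanders:** those I can see in the last pictures look unmoved.
- **Not confirmed:** the gripper hid the left front corner, so I could not measure its lift. I had no direct reading of the load on the front mounts.
- **Unexpected:** the fingers closed at 39.7 mm instead of the heel's 36 mm, so they probably grip the wedge's 40 mm wide body below it. The grip held throughout.

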